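# Set the clay bird's banding wheel to its index pin

### The arm

A 6-joint arm with a two-finger parallel gripper is mounted at the origin on the work surface. World frame = base frame: x ahead of the robot, y to its left, z up, the work surface at z = 0. Lengths are in m, angles in rad, forces in N, time in s.
With the tool pointing down it reaches from about 0.375 to 0.825 m from the base axis. Payload 5.5 kg.
Tool frame: the origin (TCP) lies at the very end of the fingers, on their centre line; the grasp point (between the pads) lies 19 mm behind it; z points along the fingers, y is the line along which they close (so a half turn about z gives the same grasp; the last joint's range is limited). The gripper opens to 85 mm and grips with 20 to 120 N. Pads are 22 mm wide; open, the fingers measure 114 mm over their backs; the gripper's body (76 mm by 85 mm) begins 54 mm behind the grasp point. The pads swing forward as they close: fully open they stand 13 mm farther back than shut.
Start: joints at [1.222, 0.314, -0.047, 1.21, 0, 1.571], TCP at [0.205, 0.564, 0.231] pointing down, gripper open.
Joint ranges: [-2.67, 2.67], [-0.69, 1.73], [-1.03, 1.25], [-2.08, 2.16], [-1.42, 1.45], [-3.14, 3.14]. Speed limits (rad/s): [2.39, 2.39, 3.01, 3.14, 3.14, 3.14].

### API

Orientations are given as a unit quaternion [w, x, y, z].
In Python, from rig import r gives the robot as it stands.
- The arm moves only by the shell command python3 -m inch 'ROWS'. ROWS is JSON, one flat list of numbers, 7 for each row, row after row: the shift along the tool's x, y, z in m, then the turn, a rotation vector about the tool's x, y, z in degrees, then the finger opening in m, from 0 to 0.0854. In form: [tx, ty, tz, rx, ry, rz, grip, tx, ty, tz, rx, ry, rz, grip, ...]. A call has 1 to 20 rows; each row is the pose to reach, as a shift and turn from the pose commanded when the call began, along the tool's axes at that moment; what a row does not reach only later rows make up. A row lasts 1/12 s, in which the tool goes at most 41.7 mm and 7.16 degrees, less where a joint would pass 70% of its speed; a pose out of reach is approached as far as the arm can. A call with a gripper value outside its range is refused whole. The fingers move at their own pace and stop on an object; the grip force is fixed at half the most. Time passes only in rows, so rows that repeat a pose let the fingers close. It gives the time, the measured TCP pose, the force, the opening and the grip force at its end, in the units of the state.
- r.read_state(): the state, without advancing time (a new reading comes with each control period).
- r.grab_frame(name): name is "scene" or "top" or "wrist"; returns a dict with "color" (420x560x3 uint8, red, green, blue), "fx", "fy", "cx", "cy" (pixels), "world_to_cam" (4x4, takes a point from world to camera coordinates); the wrist camera has in their place "T_tool_cam" (4x4, takes a point from camera to tool coordinates, whose origin is the TCP and whose axes are the flange's). Camera axes: x right, y up, looking along -z (the intrinsics and any distortion apply to the point x, -y, -z); pixel columns grow to the right and rows downward; lengths in m; the calibration is good to about 2 mm. The wrist camera is an equidistant fisheye: a pixel r from the principal point sees the ray r / f radians off the axis. A picture is of the moment at which its call begins: read the wrist's pose just before it. There is no depth.
- r.sign_off(): hands the job in; it is judged then, once.
The state is a dict: "clock": time; "q": joint angles; "dq": joint speeds; "tau": joint torques, N m; "position": TCP position; "tcp_rot": TCP orientation; "force": force on the tool from outside, world axes, zero at the start; "wrist_torque": the same for the moment, N m; "width": finger opening in m; "grasp_force": force on a finger pad.
Only numpy, scipy, OpenCV 4.12 (cv2) and the standard library are available. Lean on these libraries where they do the work, as an engineer would, in place of code of your own. Each camera call takes 0.05 s, during which the arm holds its last target. There are 200 camera calls.

### The job

Turn the banding wheel that carries the white clay bird until the red mark on its rim (where the bird's beak points) stands at the brass index pin of that same wheel, then let go. Leave the wheel with the terracotta hare and the blue jar of brushes as they are.

Things in the scene. Friction and masses are not known exactly. Their poses are not given: they have to be found in the camera images.
- bird_wheel (a joint): Angle of the bird's turntable, rad: 0 = red mark at its brass pin, grows counter-clockwise from above; starts 0.5 to 1.3. Foot green, fixed; head an aluminium disc 180 mm across, top 80 mm above the table; stiff (0.06 N m), stays where left. Mark: red stripe 9 mm wide, outer 36 mm of the disc. Pin: upright, 10 mm thick, 108 mm from the axis, 20 mm ball on top, ends 98 mm above the table.
- bird_grip (a point): Middle of the white bird's body, on the wheel's axis, 114 mm above the table, where to grip. x axis to yellow beak and red mark, y to the bird's left, z up. Bird stuck fast to the disc; body 88 mm long (x), 38 wide (y) with flat flanks, pinch across y, about 40 N. Above this point: body top 24 mm, head top 41 mm (34 mm ball, 35 mm ahead); tail 35 to 67 mm behind, top 28 mm.
- hare_mark (a point): Red mark on the disc's rim, top face, of the other, like banding wheel, which carries a sitting terracotta hare 127 mm tall and has its own pin. x axis points outward: that wheel's axis is 90 mm behind. The two axes are at least 280 mm apart; either wheel may be on the left. Not to be turned.
- brush_jar: Blue ceramic jar holding four paint brushes: 72 mm across, jar 90 mm, brushes 170 mm tall; stands loose beyond and between the wheels. Origin: centre of its underside, z up. To be left standing. A low amber jar of paint (44 mm across, 45 mm tall) stands between the wheels on the robot's side.
There are look-alikes about, which are no part of the job. Several things have the shape of the brush_jar; the one meant has the colours described above.

How it is judged:
By the outcome, as a careful person would: the job done as asked, in the order asked, and still so for the second after the job is handed in, with the robot touching nothing.
It also fails if it takes over 32 s, if anything falls off the work surface, if the arm or the gripper's body presses on something with over 40 N, if the wrist force passes 120 N, or if a joint passes its speed limit or range.

## Working session

There is one attempt and no reset: what is moved stays moved. The work goes in short steps, Python scripts to look and compute and a shell command to move; the robot and the scene stay as the last step left them, time stands still between calls to the robot, and variables do not carry over. Pictures are saved under pics/ and viewed, at most 10 in all, crops included, and the job is handed in when it is done.

```bash
mkdir -p pics
python3 - <<'E'
from rig import r
import cv2,numpy as np,pickle
s=r.read_state();print(s['clock'],s['position'],s['tcp_rot'])
d={}
for n in("scene","top"):
    f=r.grab_frame(n);d[n]=f;cv2.imwrite(f'pics/{n}0.png',f['color'][:,:,::-1])
    print(n,f['fx'],f['fy'],f['cx'],f['cy'],np.round(f['world_to_cam'],3).tolist(),[k for k in f])
pickle.dump(d,open('f0.pkl','wb'))
E
```

```text
0.0 [0.20486551 0.56332706 0.23041394] [-1.63735619e-04  1.73519785e-01  9.84830004e-01 -8.49325812e-04]
scene 532.3686882564527 532.3686882564527 271.69203856836214 207.852608079386 [[-0.74, 0.672, 0.021, 0.507], [-0.327, -0.387, 0.862, 0.118], [0.588, 0.631, 0.507, -1.38], [0.0, 0.0, 0.0, 1.0]] ['color', 'fx', 'fy', 'cx', 'cy', 'world_to_cam']
top 443.3483865480701 443.3483865480701 277.3195686049686 206.68374066925244 [[0.059, -0.998, 0.005, -0.037], [0.977, 0.059, 0.207, -0.691], [-0.207, -0.007, 0.978, -0.911], [0.0, 0.0, 0.0, 1.0]] ['color', 'fx', 'fy', 'cx', 'cy', 'world_to_cam']
```

View pics/top0.png

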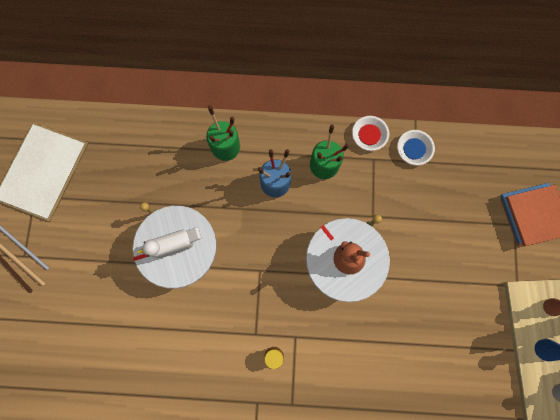

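View pics/scene0.png

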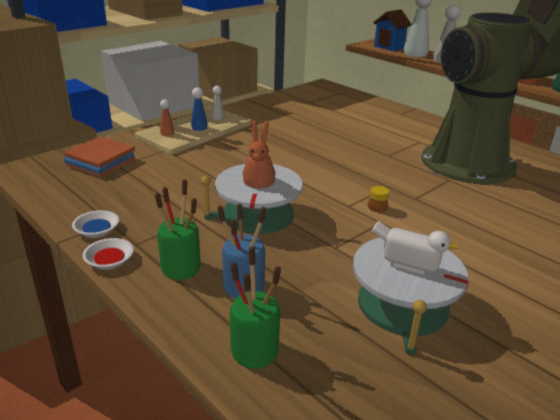

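The top view shows the bird's disc centred near (175,247), its red mark at (140,257) and its pin ball at (145,207). The hare's disc is at (348,260) and the blue jar at (275,178). The scene view agrees. Next I measure these points.

```bash
cat > h.py <<'E'
import numpy as np,cv2,pickle
def ray(f,u,v,z):
    W=f['world_to_cam'];R=W[:3,:3];c=-R.T@W[:3,3]
    d=R.T@np.array([(u-f['cx'])/f['fx'],-(v-f['cy'])/f['fy'],-1.])
    return c+d*(z-c[2])/d[2]
def proj(f,p):
    W=f['world_to_cam'];c=W[:3,:3]@np.asarray(p)+W[:3,3]
    return np.array([f['cx']+f['fx']*c[0]/-c[2],f['cy']-f['fy']*c[1]/-c[2]])
def blob(m,x0,y0,x1,y1):
    mm=np.zeros(m.shape,np.uint8);mm[y0:y1,x0:x1]=m[y0:y1,x0:x1]
    n,l,s,c=cv2.connectedComponentsWithStats(mm);i=1+np.argmax(s[1:,4]);return c[i],s[i],l==i
E
cat > m.py <<'E'
from h import *
import sys
def measure(f,box=(115,195,235,300)):
    im=f['color'];hsv=cv2.cvtColor(im,cv2.COLOR_RGB2HSV);H,S,V=cv2.split(hsv)
    x0,y0,x1,y1=box
    grey=((S<60)&(V>90)).astype(np.uint8);c,s,m=blob(grey,*box)
    hull=cv2.convexHull(np.argwhere(m)[:,::-1].astype(np.int32))[:,0]
    P=np.array([ray(f,u,v,.08)[:2] for u,v in hull])
    from scipy.optimize import least_squares
    q=least_squares(lambda q:np.hypot(*(P-q[:2]).T)-q[2],[*P.mean(0),.09],loss='soft_l1',f_scale=.001).x
    red=(((H<6)|(H>174))&(S>150)&(V>90)).astype(np.uint8);cr,sr,_=blob(red,*box)
    mk=ray(f,*cr,.08)[:2]
    br=((H>14)&(H<28)&(S>120)&(V>60)).astype(np.uint8)
    print('disc',q,'mark px',cr,sr[4],mk,'r',np.hypot(*(mk-q[:2])),'az',np.degrees(np.arctan2(*(mk-q[:2])[::-1])))
    return q
if __name__=='__main__':
    f=pickle.load(open('f0.pkl','rb'));t=f['top']
    q=measure(t)
    for px in [(145,207)]:
        p=ray(t,*px,.088)[:2];d=p-q[:2];print('pin',p,np.hypot(*d),'az',np.degrees(np.arctan2(d[1],d[0])))
    p=ray(f['scene'],419,307,.088)[:2];d=p-q[:2];print('pin scene',p,np.hypot(*d),np.degrees(np.arctan2(d[1],d[0])))
    for n,u,v,z in(('hare',348,260,.08),('jar',275,178,.05),('head',151,248,.138),('tail',192,235,.13)):print(n,ray(t,u,v,z))
    im=t['color'][190:310,100:250,::-1];cv2.imwrite('pics/c.png',cv2.resize(im,None,fx=5,fy=5,interpolation=cv2.INTER_CUBIC))
E
python3 m.py
```

```text
disc [0.59101312 0.22181833 0.0899351 ] mark px [139.42857143 256.73809524] 42 [0.56294778 0.29336715] r 0.07685634278089946 az 111.41781656778183
pin [0.67060755 0.29210647] 0.10618707427249958 az 41.4470346439863
pin scene [0.67305712 0.29439005] 0.10953479607401236 41.49425123704015
hare [ 0.58252056 -0.15391884  0.08      ]
jar [0.76365506 0.01400252 0.05      ]
head [0.57733906 0.25419713 0.138     ]
tail [0.60977956 0.17563968 0.13      ]
```

View pics/c.png

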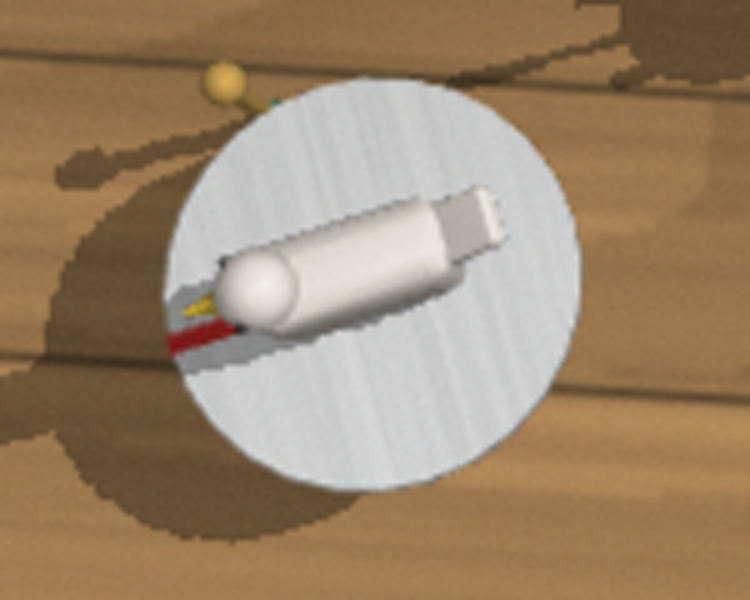

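Measurements: wheel axis (0.591, 0.222) with disc radius 90 mm, as it should be. The mark is at azimuth 111.4°, the head–tail line gives about 112°, and the pin is at 41.45° from both cameras. The wheel therefore has to turn about −70° (1.22 rad, within the stated range).

```bash
cat > go.py <<'E'
import sys,numpy as np
from rig import r
from scipy.spatial.transform import Rotation as Ro
x,y,z,az=map(float,sys.argv[1:5])   # target TCP, azimuth of tool y
s=r.read_state();R=Ro.from_quat(s['tcp_rot'],scalar_first=True)
a=np.radians(az);Y=np.array([np.cos(a),np.sin(a),0]);Z=np.array([0,0,-1.]);T=Ro.from_matrix(np.c_[np.cross(Y,Z),Y,Z])
print(s['clock'],'pos',np.round(s['position'],4),'shift',np.round(R.inv().apply(np.array([x,y,z])-s['position']),4),'turn',np.round((R.inv()*T).as_rotvec(degrees=True),2),'q',np.round(s['q'],2),'F',np.round(s['force'],1),s['width'],s['grasp_force'])
E
python3 go.py .591 .222 .2 21.4
```

```text
0.1 pos [0.2049 0.5634 0.2305] shift [-0.4795 -0.1888  0.0308] turn [-8.000e-02  4.000e-02  4.862e+01] q [ 1.22  0.31 -0.05  1.21  0.    1.57] F [-0.4 -0.2  0.4] 0.08531856105936121 0.0
```

```bash
python3 -m inch '[-0.04,-0.0158,0,0,0,5,0.085, -0.08,-0.0315,0,0,0,10,0.085, -0.12,-0.047,0,0,0,15,0.085, -0.16,-0.063,0.005,0,0,20,0.085, -0.19,-0.075,0.01,0,0,25,0.085, -0.22,-0.087,0.01,0,0,30,0.085, -0.25,-0.098,0.015,0,0,35,0.085, -0.28,-0.11,0.015,0,0,40,0.085, -0.31,-0.122,0.02,0,0,45,0.085, -0.34,-0.134,0.02,0,0,48.6,0.085, -0.37,-0.146,0.025,0,0,48.6,0.085, -0.4,-0.157,0.03,0,0,48.6,0.085, -0.43,-0.169,0.03,0,0,48.6,0.085, -0.46,-0.181,0.031,0,0,48.6,0.085, -0.4795,-0.1888,0.031,0,0,48.6,0.085, -0.4795,-0.1888,0.031,0,0,48.6,0.085, -0.4795,-0.1888,0.031,0,0,48.6,0.085, -0.4795,-0.1888,0.031,0,0,48.6,0.085, -0.4795,-0.1888,0.031,0,0,48.6,0.085]'
python3 go.py .591 .222 .097 21.4
python3 - <<'E'
from rig import r
import cv2
f=r.grab_frame('wrist');cv2.imwrite('pics/w1.png',f['color'][:,:,::-1]);print({k:v for k,v in f.items() if k!='color'})
E
```

```text
clock: 1.68
position: [0.5902, 0.2233, 0.2001]
tcp_rot: [-0.0, 0.563, 0.826, -0.0]
force: [0.2, -0.1, 0.2]
width: 0.0851
grasp_force: 0.0
1.6833 pos [0.5902 0.2233 0.2001] shift [-0.0015  0.0003  0.1031] turn [-0.04 -0.02  0.08] q [ 0.36  0.39 -0.02  1.17  0.    1.56] F [ 0.2 -0.1  0.2] 0.08508456225682755 0.0
{'fx': 325.19226210127806, 'fy': 325.19226210127806, 'cx': 274.3444928586949, 'cy': 210.70361274892687, 'T_tool_cam': array([[ 6.09414161e-04,  9.54307586e-01,  2.98825468e-01,
         7.70870776e-02],
       [ 9.99996850e-01,  1.46059908e-04, -2.50580489e-03,
         7.13708353e-04],
       [-2.43495504e-03,  2.98826054e-01, -9.54304491e-01,
        -1.42837616e-01],
       [ 0.00000000e+00,  0.00000000e+00,  0.00000000e+00,
         1.00000000e+00]])}
```

View pics/w1.png

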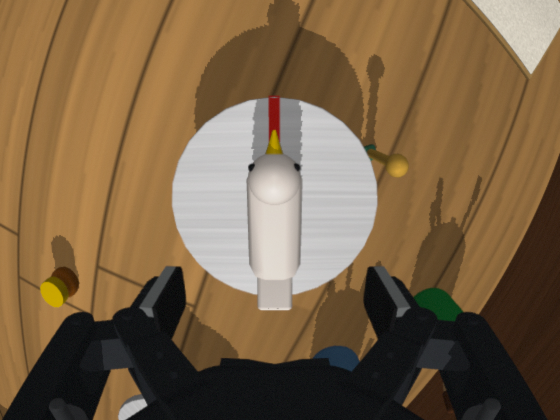

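The wrist view shows the bird centred between the open fingers and aligned with them. The mark is at (274,115) and the pin ball at (397,166). I'll check the angle from this view, go down and close.

```bash
cat > w.py <<'E'
from rig import r
from h import *
from scipy.spatial.transform import Rotation as Ro
def wray(f,s,u,v,z):
    d=np.array([(u-f['cx'])/f['fx'],(v-f['cy'])/f['fy']]);t=np.hypot(*d)
    c=np.array([d[0]/t*np.sin(t),-d[1]/t*np.sin(t),-np.cos(t)])
    R=Ro.from_quat(s['tcp_rot'],scalar_first=True).as_matrix();T=f['T_tool_cam']
    o=R@T[:3,3]+s['position'];c=R@T[:3,:3]@c
    return o+c*(z-o[2])/c[2]
E
python3 - <<'E'
from w import *
s=r.read_state();f=r.grab_frame('wrist');C=np.array([.591,.222])
H,S,V=cv2.split(cv2.cvtColor(f['color'],cv2.COLOR_RGB2HSV))
g=((S<60)&(V>90)).astype(np.uint8);_,_,m=blob(g,165,90,385,300)
hull=cv2.convexHull(np.argwhere(m)[:,::-1].astype(np.int32))[:,0]
P=np.array([wray(f,s,u,v,.08)[:2] for u,v in hull if v<270])
from scipy.optimize import least_squares
q=least_squares(lambda q:np.hypot(*(P-q[:2]).T)-q[2],[*C,.09],loss='soft_l1',f_scale=.001).x;print(q)
c,st,_=blob((((H<6)|(H>174))&(S>150)).astype(np.uint8),240,80,310,160)
for n,p in(('mark',wray(f,s,*c,.08)),('pin',wray(f,s,397,166,.088))):
    d=p[:2]-q[:2];print(n,p,np.hypot(*d),np.degrees(np.arctan2(d[1],d[0])))
E
python3 -m inch '[-0.0005,0,0.02,0,0,0,0.085, -0.001,0,0.04,0,0,0,0.085, -0.001,0,0.06,0,0,0,0.085, -0.001,0,0.08,0,0,0,0.085, -0.001,0,0.095,0,0,0,0.085, -0.001,0,0.103,0,0,0,0.085, -0.001,0,0.103,0,0,0,0.085, -0.001,0,0.103,0,0,0,0.06, -0.001,0,0.103,0,0,0,0.045]'
python3 -m inch '[0,0,0,0,0,0,0.03, 0,0,0,0,0,0,0.03, 0,0,0,0,0,0,0.03, 0,0,0,0,0,0,0.03, 0,0,0,0,0,0,0.03, 0,0,0,0,0,0,0.03]'
```

```text
[0.59143006 0.22386539 0.08934627]
mark [0.56317243 0.29391985 0.08      ] 0.07553887509793292 111.96750303486388
pin [0.67318985 0.29497004 0.088     ] 0.10835374585829503 41.01275360574459
clock: 2.53
position: [0.5922, 0.2222, 0.0986]
tcp_rot: [0.001, 0.563, 0.826, 0.001]
force: [1.1, 0.2, 0.6]
width: 0.0633
grasp_force: 0.0
clock: 3.03
position: [0.5908, 0.2214, 0.0987]
tcp_rot: [-0.0, 0.563, 0.826, -0.0]
force: [-4.4, -1.7, 7.4]
width: 0.0377
grasp_force: 65.5
```

Gripped: width 37.7 mm at 65 N, with low wrist force. The two measurements average about 70.4° clockwise, so I turn by that.

```bash
python3 -m inch '[0,0,0,0,0,4,0.03, 0,0,0,0,0,8,0.03, 0,0,0,0,0,12,0.03, 0,0,0,0,0,16,0.03, 0,0,0,0,0,20,0.03, 0,0,0,0,0,24,0.03, 0,0,0,0,0,28,0.03, 0,0,0,0,0,32,0.03, 0,0,0,0,0,36,0.03, 0,0,0,0,0,40,0.03, 0,0,0,0,0,44,0.03, 0,0,0,0,0,48,0.03, 0,0,0,0,0,52,0.03, 0,0,0,0,0,56,0.03, 0,0,0,0,0,60,0.03, 0,0,0,0,0,64,0.03, 0,0,0,0,0,68,0.03, 0,0,0,0,0,70.4,0.03, 0,0,0,0,0,70.4,0.03, 0,0,0,0,0,70.4,0.03]'
python3 go.py .591 .222 .098 -49
python3 - <<'E'
from w import *
s=r.read_state();f=r.grab_frame('wrist');cv2.imwrite('pics/w2.png',f['color'][:,:,::-1])
E
```

```text
clock: 4.7
position: [0.5895, 0.2217, 0.0986]
tcp_rot: [-0.001, 0.937, 0.35, -0.001]
force: [-10.0, -0.7, 9.5]
width: 0.0375
grasp_force: 65.8
4.7 pos [0.5895 0.2217 0.0986] shift [0.0014 0.0007 0.0006] turn [-0.12  0.11  0.03] q [ 0.36  0.45 -0.16  0.96  0.    2.78] F [-10.   -0.7   9.5] 0.03745852711242212 65.78016757965088
```

View pics/w2.png

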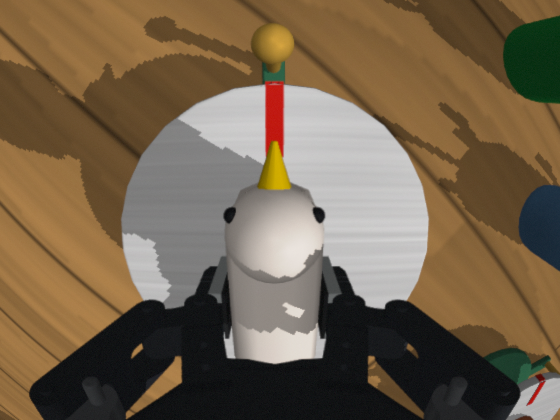

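The red mark at (274,118) lines up with the pin ball at (272,44), within about half a degree. I release, go up and measure.

```bash
python3 -m inch '[0,0,0,0,0,0,0.05, 0,0,0,0,0,0,0.085, 0,0,0,0,0,0,0.085, 0,0,0,0,0,0,0.085, 0,0,0,0,0,0,0.085, 0,0,0,0,0,0,0.085, 0,0,0,0,0,0,0.085, 0,0,-0.015,0,0,0,0.085, 0,0,-0.035,0,0,0,0.085, 0,0,-0.06,0,0,0,0.085, 0,0,-0.085,0,0,0,0.085, 0,0,-0.11,0,0,0,0.085, 0,0,-0.11,0,0,0,0.085, 0,0,-0.11,0,0,0,0.085]'
python3 - <<'E'
from w import *
from scipy.optimize import least_squares
s=r.read_state();f=r.grab_frame('wrist');cv2.imwrite('pics/w3.png',f['color'][:,:,::-1])
H,S,V=cv2.split(cv2.cvtColor(f['color'],cv2.COLOR_RGB2HSV))
g=((S<60)&(V>90)).astype(np.uint8);_,_,m=blob(g,165,80,385,300)
hull=cv2.convexHull(np.argwhere(m)[:,::-1].astype(np.int32))[:,0]
P=np.array([wray(f,s,u,v,.08)[:2] for u,v in hull if v<270])
q=least_squares(lambda q:np.hypot(*(P-q[:2]).T)-q[2],[.591,.223,.09],loss='soft_l1',f_scale=.001).x;print(q)
c,st,_=blob((((H<6)|(H>174))&(S>150)).astype(np.uint8),240,75,310,160)
b,sb,_=blob(((H>12)&(H<30)&(S>100)&(V>110)).astype(np.uint8),255,50,295,85);print(c,st,b,sb)
for n,p in(('mark',wray(f,s,*c,.08)),('pin',wray(f,s,*b,.088))):
    d=p[:2]-q[:2];print(n,p,np.hypot(*d),np.degrees(np.arctan2(d[1],d[0])))
E
```

```text
clock: 5.92
position: [0.5928, 0.2221, 0.2092]
tcp_rot: [0.0, 0.937, 0.35, 0.002]
force: [-0.1, 0.3, -0.0]
width: 0.0846
grasp_force: 0.0
[0.59168404 0.22381968 0.08924746]
[271.51714286 115.46      ] [267  98  10  41 350] [271.599094    70.05096263] [255  50  40  35 883]
mark [0.6481765  0.27338349 0.08      ] 0.07515298253493687 41.26218324422044
pin [0.67628245 0.29768618 0.088     ] 0.11230828868269353 41.12560406786509
```

View pics/w3.png

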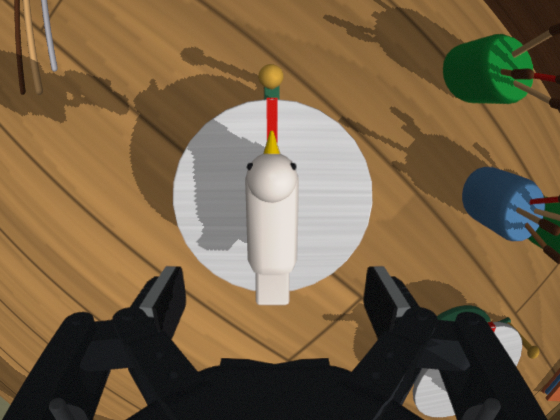

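The released view shows the mark at (271.5,115) and the pin ball at (271,76), lined up within about 0.3°. The blue jar is upright at (505,203), and the fingers are clear of everything. I hand in.

```bash
python3 -c "
from rig import r
print(r.sign_off())"
```

```text
the job is handed in; nothing more can be done
None
```

I turned the bird's wheel about 70° clockwise so its red mark stands at its brass pin to within about 0.3°, then let go; the arm touched neither the hare's wheel nor the brush jar, and the job was handed in at about 6 s.

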